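# Tuck the slide warmer's front cover under its rear cover and hold it down

## Task

Close the slide warmer: take the loose blue cover by its black grip bar, lay it on the bed square and in line with the yellow rear cover, and slide its front edge under the yellow lip, without lifting the yellow cover, until its white line is level with the lip. Then press the blue cover flat on the bed with roughly 10 to 25 N and finish while still holding it pressed down by the grip bar. Leave the bottle, the tape and the green box alone.

Things in the scene. Friction and masses are not known exactly. Their poses are not given: they have to be found in the camera images.
- front_cover: Loose front cover: a stiff blue plate, 130 (x) x 180 (y) x 5 mm, about 250 g, flat on the bench at the start. Origin: centre of its underside, z up. Its +x edge (180 mm long) is the one to tuck in; a white line runs across 30 mm behind that edge. A black grip bar stands on it, see grip_bar.
- tuck_edge (a point): Middle of the front cover's +x edge, at the underside: 65 mm in +x from the cover's origin.
- grip_bar (a point): Where to grip the front cover: centre of its grip bar, 30 mm to -x of the plate's centre, 28 mm above the cover's underside. The bar is 14 mm thick (x), 80 mm long (y) and reaches from 5 to 40 mm above the underside; fingers close along the cover's x.
- warmer: The slide warmer, fixed to the bench: a white housing 270 (x) x 220 (y) x 30 mm high, its flat top is the bed (all flush, glass slides lie in it). Origin at the centre of its underside, z up. The yellow rear cover is hinged at its +x end; the front half (-x) of the bed is open and faces the robot.
- lap_edge (a point): Point of the bed's surface (30 mm above the bench) straight below the middle of the tip of the yellow cover's lip; axes as the warmer's: +x points in under the yellow cover, y along the lip. It is at the warmer's centre. The front cover is right when its white line is here (its tuck edge 30 mm further in +x, centred in y).
- rear_cover (a joint): Hinge of the yellow rear cover, rad: 0 lying level on its stop, grows as it lifts (0.05 rad lifts the lip about 6 mm). The cover is 115 mm from lip to hinge, 180 mm wide (y), 4 mm thick, 250 g, held down only by its weight.
- dropper: Bystander: amber dropper bottle with red bulb, 36 mm across, 95 mm high; origin under its centre. Leave it alone.
- tape: Bystander: roll of white tape lying flat, 52 mm across, 25 mm high; origin under its centre. Leave it alone.
- reagent_box: Bystander: green box, 50 (x) x 90 (y) x 50 mm high; origin under its centre. Leave it alone.
- cover_lip (a point): Middle of the yellow cover's lip tip, on its underside, 14 mm above the bed. The last 9 mm of the cover are this upturned lip, rising at 30 degrees; behind it the cover is level, underside 9 mm (top 13 mm) above the bed, and the space below it is free for 80 mm from the tip. The blue plate, 5 mm thick, thus has 4 mm to spare.

How it is judged:
By the outcome, as a careful person would: the job done as asked, in the order asked, and still so for the second after the job is handed in, while the arm keeps its last pose, push and grip.
It also fails if it takes over 51 s, if anything falls off the work surface, if the arm or the gripper's body presses on something with over 40 N, if the wrist force passes 120 N, or if a joint passes its speed limit or range.

## Robot

A 6-joint arm with a two-finger parallel gripper is mounted at the origin on the work surface. World frame = base frame: x ahead of the robot, y to its left, z up, the work surface at z = 0. Lengths are in m, angles in degrees, forces in N, time in s.
With the tool pointing down it reaches from about 0.4 to 0.825 m from the base axis. Payload 7 kg.
Tool frame: the origin (TCP) lies on the centre line of the jaws, within the pads' length; the fingertips stand 11 mm ahead of it and the grasp point (between the pads) lies 8 mm behind it; z points along the fingers, y is the line along which they close (so a half turn about z gives the same grasp; the last joint's range is limited). The gripper opens to 88 mm and grips with 3 to 60 N. Pads are 19 mm wide; open, the fingers measure 130 mm over their backs; the gripper's body (78 mm by 193 mm) begins 47 mm behind the grasp point.
Start: joints at [90.82, 20.546, 0.682, 0, -70.136, -16.507], TCP at [0.183, 0.65, 0.238] pointing down, gripper open.
Joint ranges: [-176.03, 176.03], [-82.01, 121.73], [-58.28, 71.71], [-173.87, 95.51], [-174.79, -0.11], [-173.66, 173.66]. Speed limits (degrees/s): [136.94, 136.94, 172.46, 180, 180, 180].

## Interface

Orientations are given as [roll, pitch, yaw] about the fixed x, y, z axes, in that order (R = Rz(yaw) Ry(pitch) Rx(roll)).
In Python, from plant import r, capture, camera_model, job gives the robot as it stands.
- The arm moves only by the tool drive_tool, never from a script. Its argument "increments" is a list that holds one entry, the list of rows, each a list of 5 numbers: the gripper's target within -1 to 1 (fully open at 1, half-way at 0, shut at -1), then the shift along the tool's x, y, z scaled (see below), then the turn about the tool's z scaled (see below). In form: [[[gripper, tx, ty, tz, roll], ...]]. A call has 1 to 5 rows; each row is the pose to reach, as a shift and turn from the pose commanded when the call began, along the tool's axes at that moment, turning the shorter way round; what a row does not reach only later rows make up. The controller multiplies each number of a shift by 120 mm and each number of a turn by 360 degrees. A row lasts 1/8 s, in which the tool goes at most 62.5 mm and 10.7 degrees, less where a joint would pass 70% of its speed; a pose out of reach is approached as far as the arm can. A call with a number of a shift or a turn outside -1 to 1 is refused whole. A call with a gripper value outside its range is refused whole. The fingers move at their own pace and stop on an object; "squeeze" is the grip in N (left out, the last holds). Time passes only in rows, so rows that repeat a pose let the fingers close. It gives the time, the measured TCP pose, the force, the opening and the grip force at its end, in the units of the state.
- r.get_state(): the state, without advancing time (a new reading comes with each control period).
- capture(name): name is "scene" or "top"; returns the picture (384x512x3 uint8, red, green, blue); there is no depth.
- camera_model(name): a dict with "camera_matrix" (3x3 intrinsics, pixels), "k1" (the pictures are not rectified: a ray, as slopes to the right and down, at radius r is drawn at 1 + k1 r^2 times it, then the intrinsics apply), "rvec" (rotation vector, rad) and "tvec" (3), from world to camera coordinates, as OpenCV has them. Camera axes: x right, y down, z forward; pixel columns grow to the right and rows downward; lengths in m; the calibration is good to about 2 mm. A picture is of the moment at which its call begins. camera_model takes no time and is no camera call.
- job.close_job(): hands the job in; it is judged then, once.
The state is a dict: "time_s": time; "joints": joint angles; "qd": joint speeds; "joint_torque": joint torques, N m; "tcp_pos": TCP position; "eef_rot": TCP orientation; "contact_force": force on the tool from outside, world axes, zero at the start; "moment": the same for the moment, N m; "gripper_width": finger opening in m; "gripper_force": force on a finger pad.
Only numpy, scipy, OpenCV 4.12 (cv2) and the standard library are available. Lean on these libraries where they do the work, as an engineer would, in place of code of your own. Each camera call takes 0.05 s, during which the arm holds its last target. There are 200 camera calls.

## Working session

There is one attempt and no reset: what is moved stays moved. The work goes in short steps, Python scripts to look and compute and a tool call to move; the robot and the scene stay as the last step left them, time stands still between calls to the robot, and variables do not carry over. Pictures are saved under pics/ and viewed, at most 10 in all, crops included, and the job is handed in when it is done.

Besides the shell and the picture viewer there is one more tool, called after "Emit:" by a JSON object that holds its "name" and its "arguments". drive_tool: Moves the arm, as the interface text tells. Its arguments: {"type":"object","properties":{"increments":{"type":"array"},"squeeze":{"type":"number"}},"required":["increments"]}

```bash
mkdir -p pics; ls
python3 - <<'E'
from plant import r,capture,camera_model,job
import cv2
s=r.get_state(); print(s)
for n in ("scene","top"):
    im=capture(n); cv2.imwrite(f"pics/{n}0.png",im[:,:,::-1]); print(n,camera_model(n))
a=cv2.imread("pics/scene0.png");b=cv2.imread("pics/top0.png")
cv2.imwrite("pics/top0b.png",cv2.resize(b,(800,600),interpolation=cv2.INTER_CUBIC))
cv2.imwrite("pics/scene0b.png",cv2.resize(a,(800,600),interpolation=cv2.INTER_CUBIC))
E
```

```text
pics
{'time_s': 0.0, 'joints': array([ 9.08186173e+01,  2.05903277e+01,  6.35584326e-01, -1.98988757e-02,
       -7.01352259e+01, -1.65073351e+01]), 'qd': array([ 0.09826217,  0.0216334 , -0.02004021, -0.07581077,  0.03736675,
       -0.02950264]), 'joint_torque': array([-6.90718957e-05, -5.82713342e+01,  2.93061268e+01,  6.99731871e+00,
        6.87642954e-03, -1.63073105e-04]), 'tcp_pos': array([0.1824205 , 0.64941294, 0.23664961]), 'eef_rot': array([ 1.79908423e+02, -7.63072470e-03, -1.56954880e+01]), 'contact_force': array([-0.21344054,  0.06926827,  0.05775315]), 'moment': array([ 0.00555837, -0.02983722,  0.03950307]), 'gripper_force': 0.0, 'gripper_width': 0.08778202656647989}
scene {'camera_matrix': array([[483.74777136,   0.        , 257.75338656],
       [  0.        , 483.74777136, 189.85916289],
       [  0.        ,   0.        ,   1.        ]]), 'k1': -0.030381295035810687, 'rvec': array([ 2.13452155,  0.81266863, -0.36842168]), 'tvec': array([-0.47411363, -0.21994712,  1.38069735])}
top {'camera_matrix': array([[456.85118   ,   0.        , 246.85831161],
       [  0.        , 456.85118   , 189.67417108],
       [  0.        ,   0.        ,   1.        ]]), 'k1': -0.18724459555003378, 'rvec': array([ 2.17858493, -2.18925445,  0.14148173]), 'tvec': array([-0.01322403,  0.63357369,  1.13408012])}
```

View pics/top0b.png

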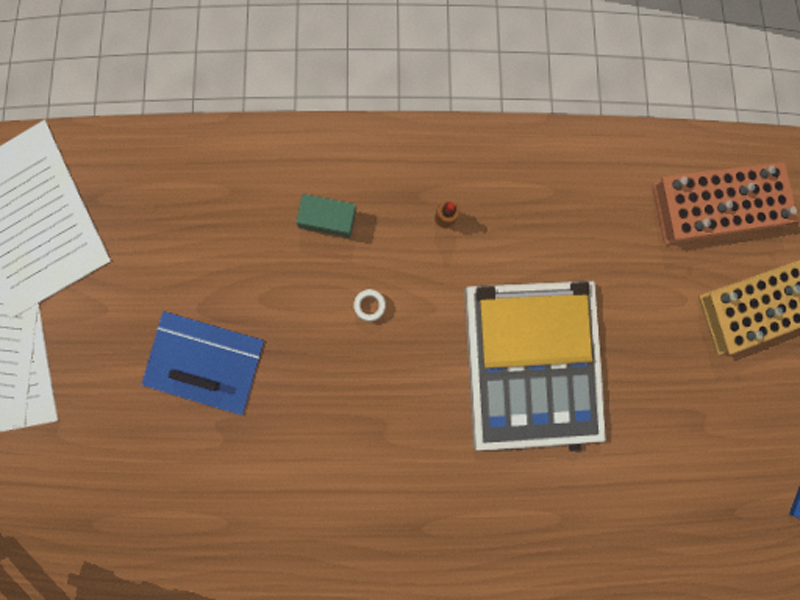

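View pics/scene0b.png

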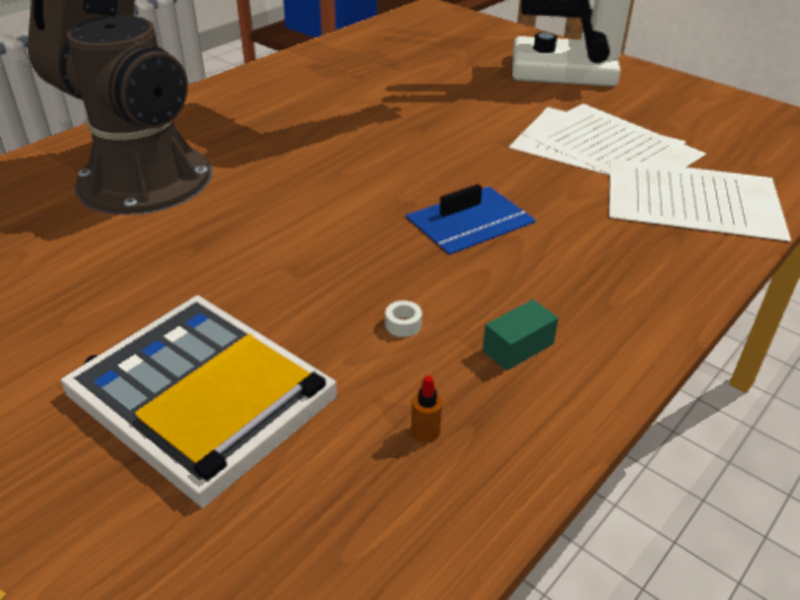

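The top view (800x600) shows the blue cover around (203,362), with its white line at upper (210,342) and the bar at (193,380). The warmer is around (537,365), with the yellow lip at y≈365. The tape is at (370,306), the box at (327,215) and the bottle at (447,213).

```bash
cat > h.py <<'E'
import numpy as np,cv2
from plant import r,capture,camera_model,job
def ray(n,uv):
    m=camera_model(n);K=m["camera_matrix"];R=cv2.Rodrigues(m["rvec"])[0]
    d=cv2.undistortPoints(np.float64(uv).reshape(-1,1,2),K,np.array([m["k1"],0,0,0.]),None,None).reshape(-1,2)
    # refine: x_d = x(1+k1 r^2)
    return -R.T@m["tvec"], np.c_[d,np.ones(len(d))]@R
def toz(n,uv,z):
    c,d=ray(n,uv); return c+d*((z-c[2])/d[:,2])[:,None]
def proj(n,P):
    m=camera_model(n)
    return cv2.projectPoints(np.float64(P).reshape(-1,1,3),m["rvec"],m["tvec"],m["camera_matrix"],np.array([m["k1"],0,0,0.]))[0].reshape(-1,2)
E
python3 - <<'E'
from h import *
im=cv2.imread("pics/top0.png")
hsv=cv2.cvtColor(im,cv2.COLOR_BGR2HSV)
m=cv2.inRange(hsv,(100,110,50),(125,255,255)); m[:,:80]=0; m[:,200:]=0
m=cv2.morphologyEx(m,cv2.MORPH_CLOSE,np.ones((13,13)))
c=max(cv2.findContours(m,0,2)[0],key=cv2.contourArea)
W=toz("top",c.reshape(-1,2),0.004)[:,:2]
rc=cv2.minAreaRect(np.float32(W)*1000);print("cover",rc)
def crop(x,y,w,h,s): return cv2.resize(im[y:y+h,x:x+w],None,fx=s,fy=s,interpolation=cv2.INTER_CUBIC)
o=np.zeros((600,800,3),np.uint8)
a=crop(292,176,100,120,5);o[:600,:500]=a
b=crop(88,196,84,72,3.5);o[:252,500:794]=b
cv2.imwrite("pics/c1.png",o)
y=cv2.inRange(hsv,(20,150,80),(32,255,255)); y[:,:300]=0;y[:,390:]=0
c=max(cv2.findContours(y,0,2)[0],key=cv2.contourArea)
W=toz("top",c.reshape(-1,2),0.043)[:,:2];print("yellow",cv2.minAreaRect(np.float32(W)*1000))
print("bar/tape/box/bottle",toz("top",np.array([[193,380],[370,306],[327,215],[447,213]])*.64,0.03))
E
```

```text
cover ((526.92236328125, 291.33563232421875), (178.06349182128906, 128.42010498046875), 73.88448333740234)
yellow ((576.4584350585938, -261.4366455078125), (110.42090606689453, 179.97283935546875), 2.6578211784362793)
bar/tape/box/bottle [[ 0.49764609  0.29902002  0.03      ]
 [ 0.61796905  0.0094004   0.03      ]
 [ 0.76954579  0.08011307  0.03      ]
 [ 0.7729664  -0.11943359  0.03      ]]
```

View pics/c1.png

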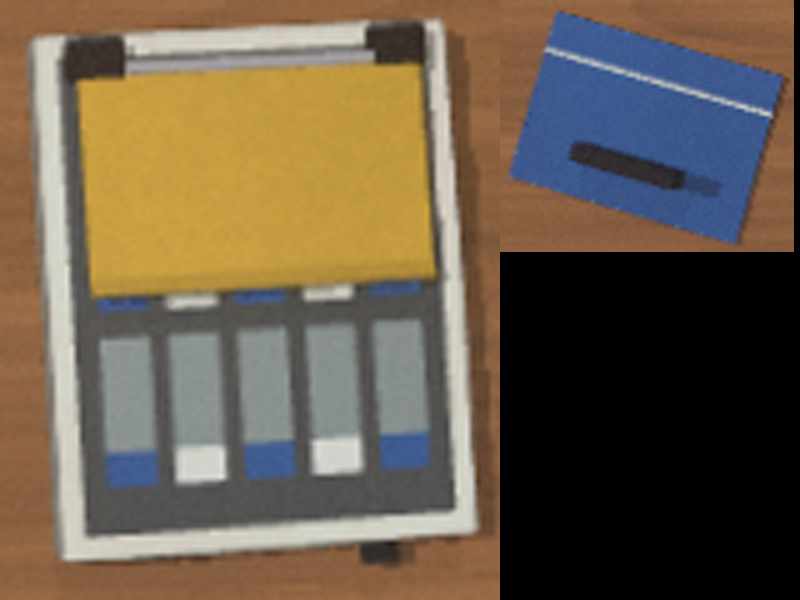

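The crop shows the warmer's top corners at (30,38), (440,20), (477,532) and (66,560), and the lip tip at (92,296)–(436,276). The cover and its bar match the mask fit, with yaw ≈ −16°.

Run:
```python
from h import *
from scipy.optimize import least_squares
cv=lambda p:(np.array(p)-2)/5+np.array([292,176])
C=toz("top",cv([[30,38],[440,20],[477,532],[66,560]]),0.03)[:,:2]
L=toz("top",cv([[92,296],[436,276]]),0.046)[:,:2]
ref=np.array([[.135,.11],[.135,-.11],[-.135,-.11],[-.135,.11]])
def f(p,full=0):
    R=np.array([[np.cos(p[2]),-np.sin(p[2])],[np.sin(p[2]),np.cos(p[2])]]);return (ref@R.T+p[:2]-C).ravel()
s=least_squares(f,[.5,-.25,0]);print(s.x[:2],np.degrees(s.x[2]),(s.fun*1000).round(1))
d=L[0]-L[1];print("lip mid",L.mean(0),np.degrees(np.arctan2(-d[0],d[1])),np.linalg.norm(d))
```

```text
[ 0.52092788 -0.26341642] 2.7429733561767464 [ 0.5  0.1  1.9 -1.3 -0.2 -0.9 -2.3  2.1]
lip mid [ 0.52107503 -0.26410926] 2.4417919207805774 0.17963700310653272
```

```bash
cat >> h.py <<'E'
from scipy.spatial.transform import Rotation as Ro
def go(p,yaw):
    s=r.get_state();R=Ro.from_euler('xyz',s["eef_rot"],degrees=True)
    R=Ro.from_euler('xyz',[180,0,s["eef_rot"][2]],degrees=True)
    d=R.inv().apply(np.array(p)-s["tcp_pos"])/.12
    t=((s["eef_rot"][2]-yaw+180)%360-180)/360
    print("t",s["time_s"],s["tcp_pos"].round(4),s["eef_rot"].round(2),"F",s["contact_force"].round(1),"shift",d.round(3),"turn",round(t,4))
E
python3 -c "
from h import *
go((.498,.2996,.13),-106.1)"
```

```text
t 0.1 [0.1824 0.6494 0.2367] [ 1.7992e+02 -1.0000e-02 -1.5690e+01] F [-0.7  0.2  0.1] shift [3.32  2.095 0.889] turn 0.2511
```

Emit:
{"name": "drive_tool", "arguments": {"increments": [[[1,0.25,0.16,0,0.03],[1,0.5,0.32,0,0.06],[1,0.75,0.48,0,0.09],[1,1,0.64,0,0.12],[1,1,0.64,0,0.12]]]}}

```text
time_s: 0.72
tcp_pos: [0.2785, 0.5417, 0.2376]
eef_rot: [180.0, -0.0, -59.1]
contact_force: [-0.4, 0.3, 0.1]
gripper_width: 0.088
gripper_force: 0.0
```

```bash
python3 -c "
from h import *
go((.498,.2996,.13),-106.1)"
```

```text
t 0.725 [0.2785 0.5417 0.2376] [ 1.7998e+02 -1.0000e-02 -5.9110e+01] F [-0.4  0.3  0.1] shift [ 2.671 -0.534  0.897] turn 0.1305
```

Emit:
{"name": "drive_tool", "arguments": {"increments": [[[1,0.3,-0.05,0,0.03],[1,0.6,-0.1,0,0.06],[1,0.9,-0.15,0,0.09],[1,1,-0.2,0,0.12],[1,1,-0.2,0,0.13]]]}}

```text
time_s: 1.35
tcp_pos: [0.3603, 0.4529, 0.2373]
eef_rot: [180.0, -0.0, -105.9]
contact_force: [0.4, 0.1, 0.1]
gripper_width: 0.0876
gripper_force: 0.0
```

```bash
python3 -c "
from h import *
go((.498,.2996,.13),-106.1)"
```

```text
t 1.35 [0.3603 0.4529 0.2373] [ 1.8000e+02 -2.0000e-02 -1.0586e+02] F [0.4 0.1 0.1] shift [ 0.915 -1.453  0.894] turn 0.0007
```

Emit:
{"name": "drive_tool", "arguments": {"increments": [[[1,0.25,-0.35,0.1,0],[1,0.5,-0.7,0.25,0],[1,0.75,-1,0.4,0.0007],[1,0.9,-1,0.45,0.0007],[1,0.9,-1,0.45,0.0007]]]}}

```text
time_s: 1.98
tcp_pos: [0.4459, 0.3158, 0.1829]
eef_rot: [180.0, -0.1, -105.9]
contact_force: [1.4, 0.1, 0.9]
gripper_width: 0.0877
gripper_force: 0.0
```

Emit:
{"name": "drive_tool", "arguments": {"increments": [[[1,0.01,-0.2,0.1,0],[1,0.01,-0.4,0.2,0],[1,0.01,-0.45,0.3,0],[1,0.01,-0.45,0.3,0]]]}}

```text
time_s: 2.48
tcp_pos: [0.4972, 0.3009, 0.1464]
eef_rot: [179.9, -0.1, -105.9]
contact_force: [0.5, -0.5, 0.2]
gripper_width: 0.0877
gripper_force: 0.0
```

Run:
```python
from h import *
go((.498,.2996,.02),-106.1)
a=capture("scene");b=capture("top")
A=cv2.resize(a[100:190,240:360],None,fx=4,fy=4,interpolation=2)
B=cv2.resize(b[190:270,80:180],None,fx=4,fy=4,interpolation=2)
o=np.zeros((360,800,3),np.uint8);o[:360,:480]=A[:360];o[:320,480:800]=B[:320,40:360]
cv2.imwrite("pics/c2.png",o[:,:,::-1])
```

```text
t 2.475 [0.4972 0.3009 0.1464] [ 1.7994e+02 -1.0000e-01 -1.0591e+02] F [ 0.5 -0.5  0.2] shift [ 0.009 -0.009  1.054] turn 0.0005
```

View pics/c2.png

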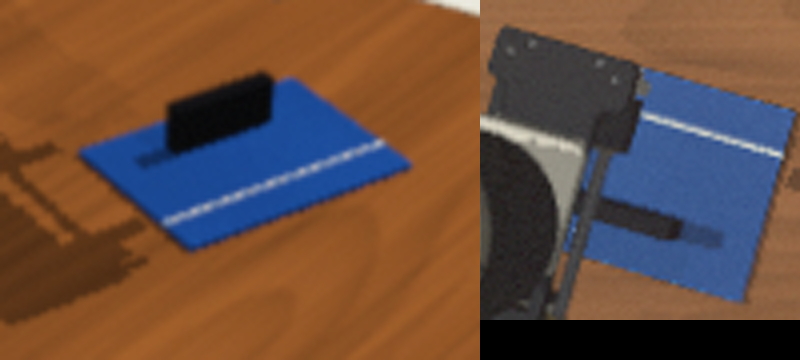

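The scene crop shows the cover undisturbed, with the bar at (220,112). The gripper hovers over the bar in the top crop, offset by parallax.

Emit:
{"name": "drive_tool", "arguments": {"increments": [[[1,0.01,-0.01,0.3,0.0005],[1,0.01,-0.01,0.6,0.0005],[1,0.01,-0.01,0.85,0.0005],[1,0.01,-0.01,1,0.0005],[1,0.01,-0.01,1,0.0005]]]}}

```text
time_s: 3.2
tcp_pos: [0.4978, 0.2993, 0.0271]
eef_rot: [180.0, -0.1, -106.1]
contact_force: [-0.0, -0.9, -0.2]
gripper_width: 0.0877
gripper_force: 0.0
```

Emit:
{"name": "drive_tool", "arguments": {"increments": [[[1,0,0,0.06,0],[1,0,0,0.06,0],[-1,0,0,0.06,0],[-1,0,0,0.06,0],[-1,0,0,0.06,0]]], "squeeze": 30}}

```text
time_s: 3.82
tcp_pos: [0.4987, 0.2993, 0.0206]
eef_rot: [-180.0, 0.0, -106.1]
contact_force: [0.4, -0.5, -0.1]
gripper_width: 0.063
gripper_force: 0.0
```

Emit:
{"name": "drive_tool", "arguments": {"increments": [[[-1,0,0,0,0],[-1,0,0,0,0],[-1,0,0,0,0],[-1,0,0,0,0]]], "squeeze": 50}}

```text
time_s: 4.32
tcp_pos: [0.4986, 0.2992, 0.0203]
eef_rot: [180.0, -0.0, -106.1]
contact_force: [0.4, -0.7, 0.2]
gripper_width: 0.0231
gripper_force: 0.0
```

```bash
python3 -c "
from h import *
go((.498,.2996,.14),-106.1)"
```

```text
t 4.325 [0.4986 0.2992 0.0203] [ 1.8000e+02 -1.0000e-02 -1.0612e+02] F [ 0.4 -0.7  0.2] shift [-0.002  0.006 -0.997] turn -0.0
```

Emit:
{"name": "drive_tool", "arguments": {"increments": [[[-1,0,0,0,0],[-1,0,0,0,0],[-1,0,0,0,0],[-1,0,0,0,0]]]}}

```text
time_s: 4.82
tcp_pos: [0.4985, 0.2992, 0.0203]
eef_rot: [180.0, -0.0, -106.1]
contact_force: [-1.1, 0.3, 0.3]
gripper_width: 0.0138
gripper_force: 50.0
```

Emit:
{"name": "drive_tool", "arguments": {"increments": [[[-1,0,0,-0.08,0],[-1,0,0,-0.25,0],[-1,0,0,-0.5,0],[-1,0,0,-0.75,0],[-1,0,0,-0.9,0]]]}}

```text
time_s: 5.45
tcp_pos: [0.4989, 0.2994, 0.1305]
eef_rot: [-179.9, 0.1, -106.1]
contact_force: [0.2, 0.4, -2.6]
gripper_width: 0.0138
gripper_force: 50.0
```

```bash
python3 -c "
from h import *
print(r.get_state()['moment'])
go((.406,-.269,.13),-87.35)"
```

```text
[ 0.14839313 -0.05878446  0.02607034]
t 5.45 [0.4989 0.2994 0.1305] [-1.7994e+02  1.0000e-01 -1.0612e+02] F [ 0.2  0.4 -2.6] shift [ 4.766 -0.571  0.005] turn -0.0521
```

Emit:
{"name": "drive_tool", "arguments": {"increments": [[[-1,0.15,-0.02,0,0],[-1,0.35,-0.05,0,0],[-1,0.6,-0.08,0,0],[-1,0.8,-0.1,0,0],[-1,1,-0.12,0,0]]]}}

```text
time_s: 6.08
tcp_pos: [0.4785, 0.1779, 0.128]
eef_rot: [180.0, -0.0, -106.1]
contact_force: [1.4, -0.4, -2.2]
gripper_width: 0.0138
gripper_force: 50.0
```

Emit:
{"name": "drive_tool", "arguments": {"increments": [[[-1,0.2,-0.02,0,0],[-1,0.4,-0.05,0,0],[-1,0.6,-0.08,0,0],[-1,0.8,-0.1,0,0],[-1,1,-0.12,0,0]]]}}

```text
time_s: 6.7
tcp_pos: [0.4593, 0.0592, 0.1284]
eef_rot: [-180.0, 0.0, -106.1]
contact_force: [0.3, 0.5, -2.1]
gripper_width: 0.0137
gripper_force: 50.0
```

Emit:
{"name": "drive_tool", "arguments": {"increments": [[[-1,0.2,-0.02,0,0],[-1,0.4,-0.05,0,0],[-1,0.6,-0.08,0,0],[-1,0.8,-0.1,0,0],[-1,1,-0.12,0,0]]]}}

```text
time_s: 7.32
tcp_pos: [0.4397, -0.06, 0.1284]
eef_rot: [-180.0, 0.0, -106.1]
contact_force: [0.3, 0.1, -2.2]
gripper_width: 0.0137
gripper_force: 50.0
```

Emit:
{"name": "drive_tool", "arguments": {"increments": [[[-1,0.2,-0.02,0,-0.01],[-1,0.4,-0.05,0,-0.02],[-1,0.6,-0.08,0,-0.03],[-1,0.8,-0.1,0,-0.04],[-1,1,-0.12,0,-0.052]]]}}

```text
time_s: 7.95
tcp_pos: [0.42, -0.1793, 0.1284]
eef_rot: [-180.0, -0.0, -87.3]
contact_force: [0.2, 0.5, -1.8]
gripper_width: 0.0138
gripper_force: 50.0
```

```bash
python3 -c "
from h import *
go((.400,-.2691,.13),-87.35)"
```

```text
t 7.95 [ 0.42   -0.1793  0.1284] [-179.99   -0.    -87.27] F [ 0.2  0.5 -1.8] shift [ 0.74   0.202 -0.013] turn 0.0002
```

Emit:
{"name": "drive_tool", "arguments": {"increments": [[[-1,0.15,0.05,0,0],[-1,0.3,0.1,0.1,0],[-1,0.5,0.15,0.2,0],[-1,0.7,0.2,0.3,0],[-1,0.74,0.2,0.35,0]]]}}

```text
time_s: 8.57
tcp_pos: [0.3995, -0.269, 0.0857]
eef_rot: [179.9, 0.0, -87.5]
contact_force: [-0.5, -0.4, -2.7]
gripper_width: 0.0139
gripper_force: 50.0
```

Run:
```python
from h import *
go((.400,-.2691,.06),-87.35)
a=capture("scene");b=capture("top")
A=cv2.resize(a[170:330,30:230],None,fx=3.5,fy=3.5,interpolation=2)
cv2.imwrite("pics/s3.png",A[:,:,::-1])
B=cv2.resize(b[176:320,280:420],None,fx=4,fy=4,interpolation=2)
cv2.imwrite("pics/t3.png",B[:,:,::-1])
```

```text
t 8.575 [ 0.3995 -0.269   0.0857] [ 1.7994e+02  1.0000e-02 -8.7510e+01] F [-0.5 -0.4 -2.7] shift [ 0.001 -0.004  0.214] turn -0.0004
```

View pics/s3.png

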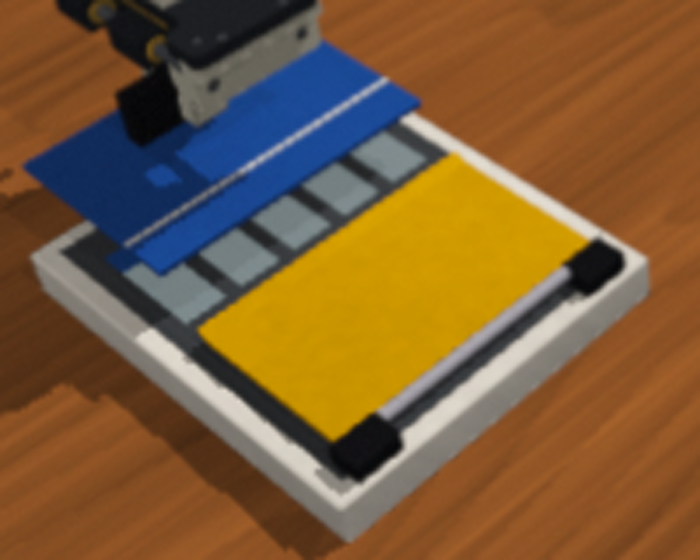

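View pics/t3.png

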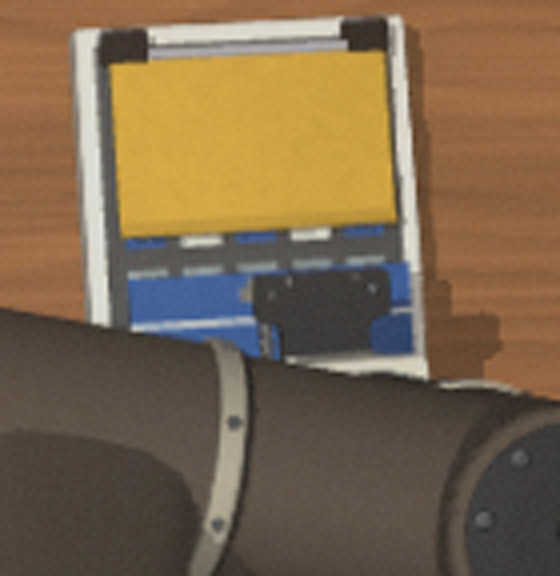

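The scene crop shows the cover hanging level, with tuck edge corners at (420,103) and (162,272) and white line ends at (388,80) and (125,245). The yellow lip corners are at (457,155) and (198,328). The top crop shows the tuck edge from (128,282) to (410,265), just short of the lip.

Run:
```python
from h import *
cs=lambda p:(np.array(p,float)-1.25)/3.5+[30,170]
ct=lambda p:(np.array(p,float)-1.5)/4+[280,176]
def rep(n,P):
    d=P[0]-P[1];m=P.mean(0);print(n,P[:,:2].round(4).tolist(),"mid",m[:2].round(4),"len",np.linalg.norm(d).round(4),"yaw",np.degrees(np.arctan2(-d[0],d[1])).round(2))
z=.0857-.0203
rep("S edge bottom?",toz("scene",cs([[420,103],[162,272]]),z+.002))
rep("S line",toz("scene",cs([[388,80],[125,245]]),z+.005))
rep("S lip",toz("scene",cs([[457,155],[198,328]]),.0475))
rep("T edge",toz("top",ct([[128,282],[410,265]]),z+.005))
rep("T lip",toz("top",ct([[122,238],[397,221]]),.0465))
s=Ro.from_euler('z',2.65,degrees=True)
tc=np.array([.3995,-.269,0])+s.apply([.095,0,0]);print("expected edge mid",tc)
```

```text
S edge bottom? [[0.49, -0.1751], [0.4974, -0.3522]] mid [ 0.4937 -0.2636] len 0.1772 yaw 2.41
S line [[0.4625, -0.1765], [0.4687, -0.3555]] mid [ 0.4656 -0.266 ] len 0.1792 yaw 1.99
S lip [[0.5223, -0.1772], [0.5264, -0.3543]] mid [ 0.5243 -0.2657] len 0.1772 yaw 1.31
T edge [[0.4893, -0.1739], [0.4968, -0.354]] mid [ 0.4931 -0.2639] len 0.1802 yaw 2.38
T lip [[0.5164, -0.1746], [0.5247, -0.3539]] mid [ 0.5206 -0.2642] len 0.1795 yaw 2.64
expected edge mid [ 0.49439841 -0.2646077   0.        ]
```

Emit:
{"name": "drive_tool", "arguments": {"increments": [[[-1,0.006,0,0.06,-0.0004],[-1,0.006,0,0.13,-0.0004],[-1,0.006,0,0.2,-0.0004],[-1,0.006,0,0.25,-0.0004],[-1,0.006,0,0.27,-0.0004]]]}}

```text
time_s: 9.3
tcp_pos: [0.4006, -0.2683, 0.0535]
eef_rot: [180.0, 0.0, -87.2]
contact_force: [0.5, -0.0, -2.8]
gripper_width: 0.0136
gripper_force: 50.0
```

Emit:
{"name": "drive_tool", "arguments": {"increments": [[[-1,0,0,0.01,0],[-1,0,0,0.017,0],[-1,0,0,0.022,0],[-1,0,0,0.022,0]]]}}

```text
time_s: 9.8
tcp_pos: [0.4008, -0.2684, 0.0514]
eef_rot: [-180.0, -0.0, -87.3]
contact_force: [0.7, -0.4, -2.3]
gripper_width: 0.0133
gripper_force: 50.0
```

```bash
python3 -c "
from h import *
print(r.get_state()['moment'])
go((.4561,-.2668,.0505),-87.35)"
```

```text
[0.0420088  0.022308   0.00396433]
t 9.8 [ 0.4008 -0.2684  0.0514] [-179.99   -0.    -87.26] F [ 0.7 -0.4 -2.3] shift [ 0.008 -0.461  0.008] turn 0.0003
```

Emit:
{"name": "drive_tool", "arguments": {"increments": [[[-1,0.008,0,0.005,0.0003],[-1,0.008,0,0.01,0.0003],[-1,0.008,0,0.012,0.0003],[-1,0.008,0,0.012,0.0003]]]}}

```text
time_s: 10.3
tcp_pos: [0.4009, -0.2695, 0.0503]
eef_rot: [-180.0, -0.0, -87.4]
contact_force: [-1.7, 1.3, 5.4]
gripper_width: 0.0139
gripper_force: 50.0
```

Emit:
{"name": "drive_tool", "arguments": {"increments": [[[-1,0,-0.04,-0.002,0],[-1,0,-0.09,-0.002,0],[-1,0,-0.14,-0.002,0],[-1,0,-0.2,-0.002,0],[-1,0,-0.25,-0.002,0]]]}}

```text
time_s: 10.92
tcp_pos: [0.4306, -0.2681, 0.0503]
eef_rot: [179.9, -0.0, -87.4]
contact_force: [-5.7, -0.3, 7.9]
gripper_width: 0.0136
gripper_force: 50.0
```

```bash
python3 -c "
from h import *
print(r.get_state()['moment'])
go((.4561,-.2666,.0502),-87.35)"
```

```text
[-0.05166778  1.73356954  0.02073218]
t 10.925 [ 0.4306 -0.2681  0.0503] [179.94  -0.   -87.36] F [-5.7 -0.3  7.9] shift [-0.003 -0.213  0.001] turn -0.0
```

Emit:
{"name": "drive_tool", "arguments": {"increments": [[[-1,0,-0.04,-0.003,0],[-1,0,-0.09,-0.003,0],[-1,0,-0.14,-0.003,0],[-1,0,-0.17,-0.003,0],[-1,0,-0.18,-0.003,0]]]}}

```text
time_s: 11.55
tcp_pos: [0.4526, -0.2669, 0.0503]
eef_rot: [-180.0, 0.0, -87.4]
contact_force: [-0.0, -0.9, -1.3]
gripper_width: 0.0136
gripper_force: 50.0
```

Run:
```python
from h import *
go((.4561,-.2666,.0502),-87.35)
a=capture("scene");b=capture("top")
A=cv2.resize(a[170:330,30:230],None,fx=3.5,fy=3.5,interpolation=2)
cv2.imwrite("pics/s4.png",A[:,:,::-1])
B=cv2.resize(b[176:320,280:420],None,fx=4,fy=4,interpolation=2)
cv2.imwrite("pics/t4.png",B[:,:,::-1])
```

```text
t 11.55 [ 0.4526 -0.2669  0.0503] [-180.      0.    -87.36] F [-0.  -0.9 -1.3] shift [-0.002 -0.029  0.001] turn -0.0
```

View pics/s4.png

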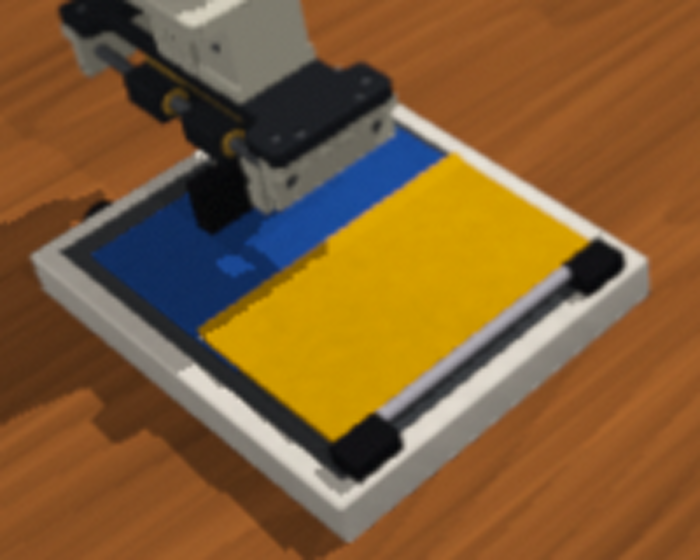

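View pics/t4.png

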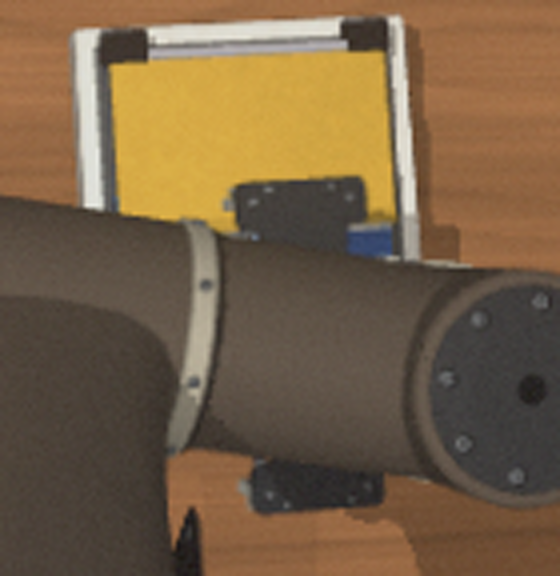

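The scene crop shows the blue plate under the lip, with the lip corners unchanged at (198,328) and (457,155), so the yellow cover is not lifted. The top crop shows the white line right beside the lip at about (370,226).

Run:
```python
from h import *
b=cv2.imread("pics/t4.png");b=cv2.resize(b,(140,144),interpolation=cv2.INTER_AREA)
for c in (90,93,96): print(c+280,[(j+176,*b[j,c].tolist()) for j in range(50,62)])
R=Ro.from_euler('z',2.65,degrees=True);lap=np.array([.521,-.2638,0])
for dx in (-.004,0): print("line",dx,proj("top",[lap+R.apply([dx,y,.035]) for y in(-.055,-.065,-.07)]).round(2).tolist())
print("lip",proj("top",[lap+R.apply([0,y,.0455]) for y in(-.055,-.065,-.07)]).round(2).tolist())
m=camera_model("top");print("cam",(-cv2.Rodrigues(m["rvec"])[0].T@m["tvec"]).round(3))
c,d=ray("top",[[373,232]])
```

```text
370 [(226, 56, 61, 66), (227, 56, 61, 69), (228, 56, 61, 65), (229, 57, 60, 62), (230, 56, 62, 67), (231, 70, 82, 88), (232, 113, 124, 128), (233, 121, 116, 116), (234, 104, 73, 61), (235, 105, 70, 56), (236, 109, 73, 58), (237, 107, 73, 58)]
373 [(226, 68, 168, 212), (227, 67, 166, 208), (228, 58, 144, 182), (229, 45, 115, 146), (230, 49, 110, 136), (231, 69, 116, 137), (232, 110, 125, 133), (233, 116, 102, 97), (234, 101, 70, 59), (235, 105, 71, 56), (236, 109, 71, 57), (237, 108, 72, 56)]
376 [(226, 67, 168, 212), (227, 67, 165, 208), (228, 61, 153, 192), (229, 53, 129, 163), (230, 46, 109, 135), (231, 82, 112, 125), (232, 114, 115, 113), (233, 112, 92, 81), (234, 102, 70, 55), (235, 105, 69, 51), (236, 112, 73, 56), (237, 111, 72, 56)]
line -0.004 [[364.51, 233.14], [368.25, 232.9], [370.11, 232.78]]
line 0 [[364.41, 231.59], [368.14, 231.35], [370.0, 231.23]]
lip [[365.57, 231.55], [369.33, 231.31], [371.21, 231.19]]
cam [0.517 0.018 1.192]
```

Emit:
{"name": "drive_tool", "arguments": {"increments": [[[-1,0,-0.01,0,0],[-1,0,-0.02,0,0],[-1,0,-0.027,0,0],[-1,0,-0.029,0,0],[-1,0,-0.029,0,0]]]}}

```text
time_s: 12.28
tcp_pos: [0.4558, -0.2668, 0.0505]
eef_rot: [-180.0, -0.0, -87.4]
contact_force: [-0.2, -0.0, -2.7]
gripper_width: 0.0137
gripper_force: 50.0
```

Emit:
{"name": "drive_tool", "arguments": {"increments": [[[-1,0,0,0.001,0],[-1,0,0,0.002,0],[-1,0,0,0.003,0],[-1,0,0,0.004,0],[-1,0,0,0.004,0]]]}}

```text
time_s: 12.9
tcp_pos: [0.4558, -0.2669, 0.0503]
eef_rot: [-180.0, -0.0, -87.4]
contact_force: [-2.0, 2.4, 5.6]
gripper_width: 0.0137
gripper_force: 50.0
```

Run:
```python
from h import *
go((.4561,-.2666,.0502),-87.35)
b=capture("top")
for c in (370,373,376): print(c,[(j,*b[j,c].tolist()) for j in range(226,236)])
a=capture("scene")
A=cv2.resize(a[170:330,30:230],None,fx=3.5,fy=3.5,interpolation=2)
B=cv2.resize(b[205:250,350:400],None,fx=8,fy=8,interpolation=2)
A=A[60:420,100:500];o=np.hstack([A,B]);cv2.imwrite("pics/c5.png",o[:,:,::-1])
```

```text
t 12.9 [ 0.4558 -0.2669  0.0503] [-180.     -0.    -87.36] F [-2.   2.4  5.6] shift [-0.002 -0.003  0.001] turn -0.0
370 [(226, 66, 63, 60), (227, 66, 61, 59), (228, 65, 61, 57), (229, 76, 66, 55), (230, 114, 91, 49), (231, 120, 100, 60), (232, 81, 82, 87), (233, 56, 68, 100), (234, 56, 71, 103), (235, 56, 70, 104)]
373 [(226, 214, 170, 69), (227, 207, 165, 68), (228, 171, 135, 54), (229, 133, 104, 43), (230, 135, 104, 42), (231, 115, 97, 59), (232, 73, 78, 87), (233, 58, 69, 102), (234, 54, 69, 101), (235, 57, 71, 108)]
376 [(226, 213, 168, 69), (227, 185, 146, 60), (228, 142, 113, 49), (229, 139, 112, 50), (230, 134, 107, 44), (231, 105, 92, 69), (232, 66, 75, 95), (233, 52, 63, 98), (234, 55, 68, 101), (235, 56, 72, 108)]
```

View pics/c5.png

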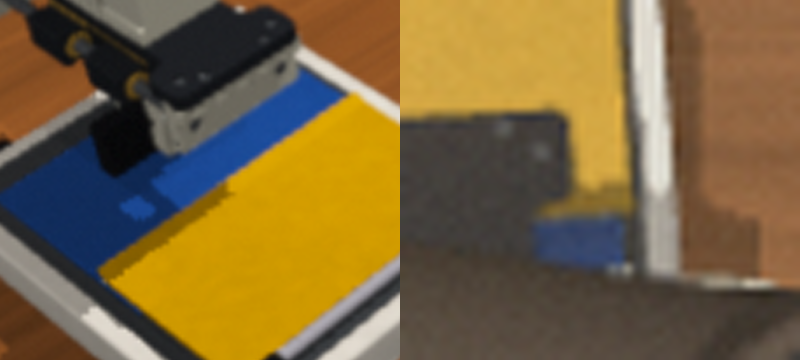

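The line is now tucked up to the lip: the top crop shows yellow to blue at (590,212) with almost no white. I'll check the line's width in the first image to find its centre.

Run:
```python
from h import *
b=cv2.imread("pics/top0.png").astype(float)
for c in (112,122,135,145,155):
    col=b[195:240,c,2]; j=np.arange(195,240)
    k=int(np.argmax(np.where((j>200)&(j<232),b[195:240,c].min(1),0))); s=col[k-3:k+4]; bg=(s[0]+s[-1])/2
    print(c,j[k],s.astype(int), "integral px",((s-bg).sum()/(200-bg)).round(2))
s3=cv2.imread("pics/t3.png");s3=cv2.resize(s3,(140,144),interpolation=cv2.INTER_AREA)
print([s3[j,45].tolist() for j in range(76,88)])
P=toz("top",[[373,231],[373,232]],.035);print("m/px",np.linalg.norm(P[0]-P[1]))
```

```text
112 213 [ 61  65 122 181  89  60  62] integral px 1.51
122 216 [ 64  65 119 189  80  61  66] integral px 1.4
135 220 [ 61  70 119 166  70  61  62] integral px 1.29
145 223 [ 58  80 147 178  62  60  58] integral px 1.67
155 226 [ 62  78 141 150  60  57  62] integral px 1.28
[[154, 100, 70], [153, 98, 68], [153, 97, 69], [154, 103, 75], [175, 161, 152], [183, 177, 168], [166, 129, 105], [150, 96, 68], [112, 79, 63], [57, 60, 63], [52, 59, 68], [53, 61, 70]]
m/px 0.002583107112248134
```

Emit:
{"name": "drive_tool", "arguments": {"increments": [[[-1,0,0,0.001,0],[-1,0,0,0.002,0],[-1,0,0,0.003,0],[-1,0,0,0.003,0],[-1,0,0,0.003,0]]]}}

```text
time_s: 13.62
tcp_pos: [0.4558, -0.2668, 0.0503]
eef_rot: [-180.0, -0.0, -87.3]
contact_force: [-4.3, 2.7, 9.4]
gripper_width: 0.0135
gripper_force: 50.0
```

Emit:
{"name": "drive_tool", "arguments": {"increments": [[[-1,0,0,0.002,0],[-1,0,0,0.003,0],[-1,0,0,0.004,0],[-1,0,0,0.004,0],[-1,0,0,0.004,0]]]}}

```text
time_s: 14.25
tcp_pos: [0.4558, -0.2669, 0.0503]
eef_rot: [-180.0, -0.0, -87.3]
contact_force: [-5.5, 3.8, 14.6]
gripper_width: 0.0139
gripper_force: 50.0
```

Emit:
{"name": "drive_tool", "arguments": {"increments": [[[-1,0,0,0,0],[-1,0,0,0,0],[-1,0,0,0,0],[-1,0,0,0,0],[-1,0,0,0,0]]]}}

```text
time_s: 14.88
tcp_pos: [0.4558, -0.2668, 0.0503]
eef_rot: [-180.0, -0.0, -87.3]
contact_force: [-5.7, 4.4, 14.1]
gripper_width: 0.0134
gripper_force: 50.0
```

Run:
```python
from h import *
go((.4561,-.2666,.0502),-87.35)
for i in range(3):
    b=capture("top");print(r.get_state()["contact_force"].round(1), r.get_state()["moment"].round(2))
print([(j,*b[j,373].tolist()) for j in range(228,236)])
a=capture("scene");cv2.imwrite("pics/c6.png",cv2.resize(a[170:330,30:230],None,fx=3.5,fy=3.5,interpolation=2)[:,:,::-1])
```

```text
t 14.875 [ 0.4558 -0.2668  0.0503] [-1.7998e+02 -2.0000e-02 -8.7340e+01] F [-5.7  4.4 14.1] shift [-0.002 -0.003  0.001] turn 0.0
[-4.5  4.9 14.3] [ 1.71  1.84 -0.02]
[-5.6  3.8 14.8] [1.66 1.83 0.03]
[-5.3  4.5 14.6] [ 1.65  1.84 -0.01]
[(228, 169, 134, 54), (229, 136, 109, 47), (230, 135, 106, 47), (231, 116, 98, 59), (232, 71, 76, 87), (233, 56, 68, 101), (234, 61, 73, 103), (235, 50, 67, 104)]
```

View pics/c6.png

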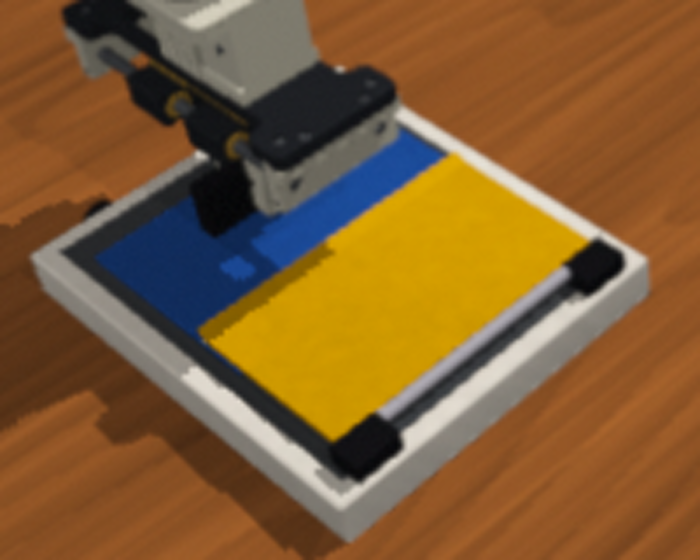

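The plate lies flat under the lip, with the lip corners unchanged at (198,328) and (457,155). It is pressed with about 15–17 N.

```bash
python3 -c "
from plant import job
print(job.close_job())"
```

```text
the job is handed in; nothing more can be done
None
```

I handed the job in with the blue cover tucked under the unlifted yellow lip, its white line level with the lip to within about 1 mm, and held pressed by its grip bar at about 15–17 N, after about 15 s of the 51 s allowed.

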